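# Turn the iron rest right way up

### The job

The iron's rest plate was left upside down on the blue-tiled ledge, with its four rubber feet in the air. Turn it over and lay it, standing flat on its feet, in the middle of the black rubber mat below the ledge, its long side still running square to the ledge's edge; let it down gently rather than letting it fall, and leave the other things where they are.

Things in the scene. Friction and masses are not known exactly. Their poses are not given: they have to be found in the camera images.
- iron_rest: Iron rest: wooden plate 120 (x) by 180 (y) by 10 mm, 0.25-0.45 kg; four rubber dome feet (20 mm wide, 3 mm high, too low to grip) at x +-46, y +-74 mm on one face, steel sheet on the other. Origin: centre of the steel face. z points out of the footed face: up at first, down at the end. Starts flat on the ledge, y within 0.2 rad of the ledge's y, -y end 10 to 55 mm in from its edge.
- rest_inner (a point): Middle of the iron rest's +y end (half way through its thickness), the end farther in on the ledge at first. Pulled out so that a bit over half its length is past the edge, the rest tips over: the -y end drops to the mat, and it stays leaning on the edge, 45 to 60 degrees from level, this end about 145 mm above the table and clear of the ledge.
- rest_outer (a point): Middle of the iron rest's -y end (half way through its thickness), the end nearer to the ledge's edge at first.
- ledge: Fixed blue-tiled block, 460 (x) by 400 (y) by 85 mm high, flat top. Origin: on the table under the middle of its outer edge; it reaches to y = +400 mm; the outer face looks along -y, to the mat. z up. A peg basket (70 mm high) and a peg jar (120 mm) stand at its back from y = 290 mm on, a glass bowl (110 mm wide, 50 mm high) at about x +168, y +110 to +150 mm.
- mat: Fixed black rubber mat on the table against the ledge's outer face, 240 (x, along the ledge) by 260 (y) by 3 mm thick, grippy. Origin: centre of its underside, 131 mm out from the outer face; axes as the ledge.
- peg_basket: Bystander: yellow plastic basket of pegs, 150 by 90 by 70 mm high, on the back of the ledge. Origin: centre of its underside.
- peg_jar: Bystander: round wooden jar of pegs, 84 mm wide, 120 mm high with the pegs, on the back of the ledge. Origin: centre of its underside.
- glass_bowl: Bystander: glass bowl, 110 mm wide, 50 mm high, on the ledge. Origin: centre of its underside.
- brush: Bystander: hand brush 190 mm long lying on the table. Origin: centre of its underside.

How it is judged (in metres and radians):
On the way:
1. the iron rest is tipped up steeply (45 to 135 degrees from how it lay) (angle between iron_rest's own z axis and vertical between 0.785 and 2.356 rad), for 0.2 s.
At the end, for the whole second after the job is handed in: The iron rest lies still and flat on its feet on the mat, steel face up (within 4 degrees), its centre within 45 mm (across the ledge's edge) and 60 mm (along it) of the mat's centre, its long side within 20 degrees of square to the ledge's edge (angle between iron_rest's own z axis and vertical above 3.07 rad and x of iron_rest in the frame of mat between -0.06 and 0.06 m and y of iron_rest in the frame of mat between -0.045 and 0.045 m and z of iron_rest in the frame of mat below 0.022 m and angle between the y axis of iron_rest and the y axis of mat, either way round below 0.35 rad and linear speed of iron_rest below 0.02 m/s); the robot touches nothing.
It fails at once if the iron rest is dropped, thrown or let fall over (it moves faster than 0.7 m/s) (linear speed of iron_rest above 0.7 m/s).
It fails at once if another thing is moved by more than 25 mm (distance of any of peg_basket, peg_jar, glass_bowl, brush from where it was at the start of the episode above 0.025 m).
It also fails if it takes over 72 s, if anything falls off the work surface, if the arm or the gripper's body presses on something with over 40 N, if the wrist force passes 120 N, or if a joint passes its speed limit or range.

### The arm

A 6-joint arm with a two-finger parallel gripper is mounted at the origin on the work surface. World frame = base frame: x ahead of the robot, y to its left, z up, the work surface at z = 0. Lengths are in m, angles in degrees, forces in N, time in s.
With the tool pointing down it reaches from about 0.375 to 0.9 m from the base axis. Payload 3.1 kg.
Tool frame: the origin (TCP) lies on the centre line of the jaws, within the pads' length; the fingertips stand 19 mm ahead of it and the grasp point (between the pads) is the TCP; z points along the fingers, y is the direction in which the jaws open and shut (so a half turn about z gives the same grasp; the last joint's range is limited). The gripper opens to 87 mm and grips with 3 to 60 N. Pads are 19 mm wide; open, the fingers measure 117 mm over their backs; the gripper's body (75 mm by 190 mm) begins 51 mm behind the grasp point.
Start: joints at [-73.711, 30.224, 82.088, -0, 67.689, -10.227], TCP at [0.279, -0.559, 0.242] pointing down, gripper open.
Joint ranges: [-176.69, 176.69], [-43.24, 126.21], [12.49, 139.97], [-82, 262], [0, 151.66], [-163.58, 163.58]. Speed limits (degrees/s): [159.86, 159.86, 180, 180, 180, 180].

### API

Orientations are given as a 3x3 rotation matrix whose columns are the frame's x, y, z axes.
In Python, from rig import bot gives the robot as it stands.
- The arm moves only by the tool carry_out, never from a script. Its argument "targets" is a list of rows, each a list of 6 numbers: the shift along the tool's x, y, z each as a share of 200 mm, from -1 to 1, then the turn, a rotation vector about the tool's x, y, z each as a share of pi/2 rad, from -1 to 1. In form: [[dx, dy, dz, ax, ay, az], ...]. A call has 1 to 20 rows; each row is the pose to reach, as a shift and turn from the pose measured when the call began, along the tool's axes at that moment; what a row does not reach only later rows make up. A row lasts 1/8 s, in which the tool goes at most 62.5 mm and 10.7 degrees, less where a joint would pass 70% of its speed; a pose out of reach is approached as far as the arm can. A call with a number of a shift or a turn outside -1 to 1 is refused whole. A call with a gripper value outside its range is refused whole. "jaw" is the gripper's target within -1 to 1 (fully open at 1, half-way at 0, shut at -1), set as the call begins (left out, the last holds). The fingers move at their own pace and stop on an object; the grip force is fixed at half the most. Time passes only in rows, so rows that repeat a pose let the fingers close. It gives the time, the measured TCP pose, the force and the opening at its end, in the units of the state.
- bot.read_state(): the state, without advancing time (a new reading comes with each control period).
- bot.capture(name): name is "scene" or "side" or "wrist"; returns the picture (420x560x3 uint8, blue, green, red); there is no depth.
- bot.camera_info(name): a dict with "camera_matrix" (3x3 intrinsics, pixels), "view" (4x4, takes a point from world to camera coordinates); the wrist camera has in their place "mount" (4x4, takes a point from camera to tool coordinates, whose origin is the TCP and whose axes are the flange's). Camera axes: x right, y down, z forward; pixel columns grow to the right and rows downward; lengths in m; the calibration is good to about 2 mm. A picture is of the moment at which its call begins: read the wrist's pose just before it. camera_info takes no time and is no camera call.
- bot.hand_in(): hands the job in, once; it reports no verdict.
The state is a dict: "time_s": time; "joint_positions": joint angles; "qvel": joint speeds; "tau": joint torques, N m; "position": TCP position; "tcp_rot": TCP orientation; "force": force on the tool from outside, world axes, zero at the start; "moment": the same for the moment, N m; "opening": opening from 0.0 (shut) to 1.0 (fully open).
Only numpy, scipy, OpenCV 4.12 (cv2) and the standard library are available. Lean on these libraries where they do the work, as an engineer would, in place of code of your own. Each camera call takes 0.05 s, during which the arm holds its last target.

## Working session

There is one attempt and no reset: what is moved stays moved. The work goes in short steps, Python scripts to look and compute and a tool call to move; the robot and the scene stay as the last step left them, time stands still between calls to the robot, and variables do not carry over. Pictures are saved under pics/ and viewed, and the job is handed in when it is done.

Besides the shell and the picture viewer there is one more tool, called after "Call:" as name(argument=value, ...) on one line, values as JSON. carry_out: Moves the arm, as the interface text tells. Shift numbers are shares of 200 mm and turn numbers shares of pi/2 rad, none past 1 either way. Its arguments: {"type":"object","properties":{"targets":{"type":"array"},"jaw":{"type":"number"}},"required":["targets"]}

```bash
ls; mkdir -p pics; python3 - <<'E'
from rig import bot
import cv2,numpy as np
np.set_printoptions(precision=4,suppress=True)
s=bot.read_state();print(s)
for n in ['scene','side','wrist']:
    cv2.imwrite(f'pics/a_{n}.png',bot.capture(n)); print(n,bot.camera_info(n))
E
```

```text
pics
{'time_s': 0.0, 'joint_positions': array([-73.7105,  30.2807,  82.1563,  -0.0005,  67.6865, -10.2269]), 'qvel': array([ 0.0225, -0.1284, -0.0501,  0.0407, -0.0776,  0.0681]), 'tau': array([ -0.0002, -44.0045, -17.6592,   0.0633,   0.0583,  -0.0002]), 'position': array([ 0.2789, -0.5586,  0.2406]), 'tcp_rot': array([[ 0.8948,  0.4465, -0.0006],
       [ 0.4465, -0.8948,  0.0021],
       [ 0.0004, -0.0021, -1.    ]]), 'force': array([ 0.4621, -0.2483, -0.3189]), 'moment': array([0.0038, 0.0048, 0.0448]), 'opening': 1.0032319823236455}
scene {'camera_matrix': array([[434.2697,   0.    , 277.9562],
       [  0.    , 434.2697, 205.7964],
       [  0.    ,   0.    ,   1.    ]]), 'view': array([[-0.2587,  0.966 , -0.0008,  0.1534],
       [ 0.632 ,  0.1686, -0.7564, -0.2843],
       [-0.7305, -0.1961, -0.6541,  1.7097],
       [ 0.    ,  0.    ,  0.    ,  1.    ]])}
side {'camera_matrix': array([[511.9852,   0.    , 278.7726],
       [  0.    , 511.9852, 210.003 ],
       [  0.    ,   0.    ,   1.    ]]), 'view': array([[-0.9965, -0.0834, -0.0065,  0.553 ],
       [-0.0601,  0.7672, -0.6386,  0.1058],
       [ 0.0583, -0.636 , -0.7695,  1.517 ],
       [ 0.    ,  0.    ,  0.    ,  1.    ]])}
wrist {'camera_matrix': array([[346.8762,   0.    , 277.2912],
       [  0.    , 346.8762, 201.2377],
       [  0.    ,   0.    ,   1.    ]]), 'mount': array([[ 0.0001, -0.9621, -0.2727,  0.0741],
       [ 1.    ,  0.0001, -0.0001, -0.0001],
       [ 0.0001, -0.2727,  0.9621, -0.1439],
       [ 0.    ,  0.    ,  0.    ,  1.    ]])}
```

View pics/a_scene.png

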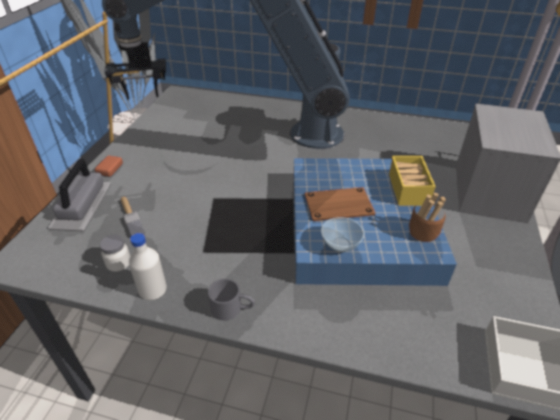

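View pics/a_side.png

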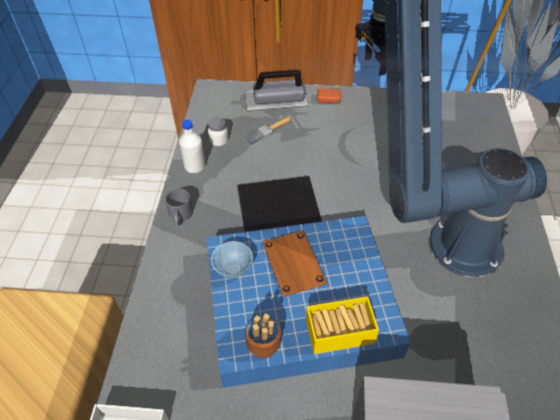

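View pics/a_wrist.png

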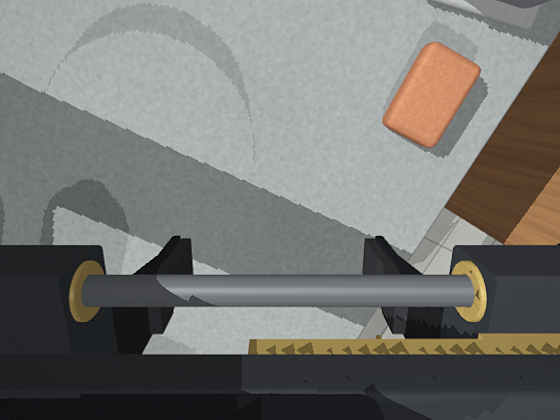

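Scene view: the brown rest is at about (340,204) on the blue ledge, with the mat at (250,225). Side view: rest at about (296,262), mat at (280,205), bowl at (232,258), basket and jar at the back. Next I'll measure.

```bash
cat > h.py <<'E'
import cv2,numpy as np
from rig import bot
np.set_printoptions(precision=4,suppress=True)
def cast(n,uv,z):
    c=bot.camera_info(n);K=c['camera_matrix'];V=c['view'];R=V[:3,:3];o=-R.T@V[:3,3]
    uv=np.atleast_2d(uv).astype(float);d=(np.linalg.inv(K)@np.c_[uv,np.ones(len(uv))].T).T@R
    return o+d*((z-o[2])/d[:,2])[:,None]
def proj(n,P):
    c=bot.camera_info(n);P=np.atleast_2d(P);q=P@c['view'][:3,:3].T+c['view'][:3,3]
    q=q@c['camera_matrix'].T;return q[:,:2]/q[:,2:]
def big(m):
    m=cv2.morphologyEx(m.astype(np.uint8)*255,cv2.MORPH_OPEN,np.ones((3,3)))
    cs,_=cv2.findContours(m,cv2.RETR_EXTERNAL,cv2.CHAIN_APPROX_NONE)
    return max(cs,key=cv2.contourArea)
def quad(c):
    # approx to 4 corners
    hull=cv2.convexHull(c)
    for e in np.linspace(.01,.15,60):
        a=cv2.approxPolyDP(hull,e*cv2.arcLength(hull,True),True)
        if len(a)<=4: return a[:,0].astype(float)
E
python3 - <<'E'
from h import *
for n in ['side','scene']:
    im=cv2.imread(f'pics/a_{n}.png');hsv=cv2.cvtColor(im,cv2.COLOR_BGR2HSV);H,S,Vv=cv2.split(hsv)
    box=np.zeros(H.shape,bool)
    if n=='side': box[225:300,255:335]=1
    else: box[180:225,298:382]=1
    p=quad(big(((H<20)&(S>90)&box)));print(n,'rest px',p.tolist());print(cast(n,p,.095));q=cast(n,p,.095)
    print(np.linalg.norm(q-np.roll(q,1,0),axis=1),q.mean(0))
    box[:]=0
    if n=='side': box[165:235,220:335]=1
    else: box[190:285,195:296]=1
    m=quad(big((Vv<45)&box));print('mat px',m.tolist());q=cast(n,m,.003);print(q,np.linalg.norm(q-np.roll(q,1,0),axis=1),q.mean(0))
    box[:]=0
    if n=='side': box[200:400,200:420]=1
    else: box[150:290,285:455]=1
    m=quad(big((H>95)&(H<125)&(S>80)&box));print('ledge px',m.tolist());print(cast(n,m,.085))
E
```

```text
side rest px [[303.0, 232.0], [325.0, 283.0], [283.0, 295.0], [264.0, 241.0]]
[[0.4813 0.0592 0.095 ]
 [0.4156 0.2205 0.095 ]
 [0.5214 0.2646 0.095 ]
 [0.587  0.0988 0.095 ]]
[0.113  0.1742 0.1146 0.1783] [0.5013 0.1608 0.095 ]
mat px [[308.0, 179.0], [320.0, 220.0], [244.0, 229.0], [240.0, 185.0]]
[[ 0.4775 -0.2314  0.003 ]
 [ 0.4325 -0.0614  0.003 ]
 [ 0.6618 -0.0082  0.003 ]
 [ 0.6979 -0.1874  0.003 ]] [0.2247 0.1759 0.2354 0.1827] [ 0.5674 -0.1221  0.003 ]
ledge px [[409.0, 339.0], [399.0, 358.0], [230.0, 386.0], [223.0, 359.0]]
[[0.2087 0.3556 0.085 ]
 [0.236  0.4061 0.085 ]
 [0.6237 0.5046 0.085 ]
 [0.6495 0.442  0.085 ]]
scene rest px [[373.0, 211.0], [313.0, 219.0], [306.0, 194.0], [362.0, 189.0]]
[[0.5183 0.2562 0.095 ]
 [0.5942 0.1002 0.095 ]
 [0.493  0.0586 0.095 ]
 [0.427  0.2148 0.095 ]]
[0.1002 0.1736 0.1094 0.1696] [0.5081 0.1575 0.095 ]
mat px [[292.0, 199.0], [293.0, 252.0], [251.0, 251.0], [248.0, 207.0]]
[[ 0.4186  0.0003  0.003 ]
 [ 0.6444  0.0577  0.003 ]
 [ 0.6713 -0.058   0.003 ]
 [ 0.4927 -0.1248  0.003 ]] [0.1454 0.2329 0.1188 0.1906] [ 0.5567 -0.0312  0.003 ]
ledge px [[454.0, 260.0], [446.0, 284.0], [296.0, 278.0], [296.0, 253.0]]
[[0.6415 0.4718 0.085 ]
 [0.7263 0.4505 0.085 ]
 [0.8007 0.1009 0.085 ]
 [0.7208 0.0821 0.085 ]]
```

```bash
python3 - <<'E'
import cv2
a=cv2.imread('pics/a_scene.png')[150:290,200:470];cv2.imwrite('pics/b1.png',cv2.resize(a,None,fx=2.9,fy=2.9,interpolation=cv2.INTER_CUBIC))
a=cv2.imread('pics/a_side.png')[165:385,195:415];cv2.imwrite('pics/b2.png',cv2.resize(a,None,fx=2.7,fy=2.7,interpolation=cv2.INTER_CUBIC))
E
```

```text
(no output)
```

View pics/b1.png

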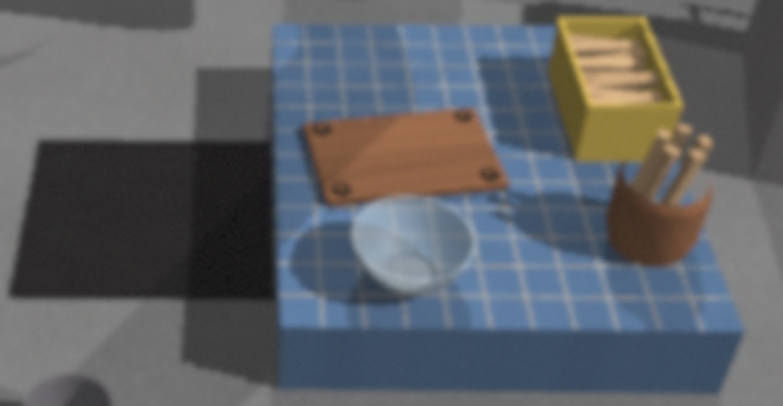

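View pics/b2.png

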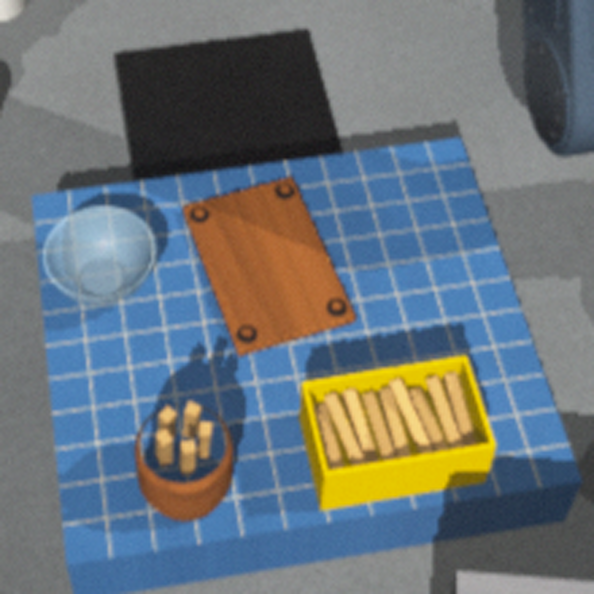

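```bash
python3 - <<'E'
from h import *
def c2(n,p,z):
    s,o=(2.7,(195,165)) if n=='side' else (2.9,(200,150))
    return cast(n,(np.array(p)+.5)/s-.5+np.array(o),z)
L=c2('side',[(33,196),(459,136),(578,484),(68,562)],.085);print(L,np.linalg.norm(L-np.roll(L,1,0),axis=1))
L2=c2('scene',[(280,330),(273,25),(742,328)],.085);print(L2,np.linalg.norm(L2-np.roll(L2,1,0),axis=1))
print('mat',c2('side',[(116,53),(308,31)],.003),c2('scene',[(10,298),(40,141)],.003))
for n,p in(('side',[(199,213),(285,189),(337,307),(247,333)]),('scene',[(341,188),(322,129),(463,115),(489,173)])):
    f=c2(n,p,.097);print('feet',f,np.linalg.norm(f-np.roll(f,1,0),axis=1),f.mean(0))
    for a,b in((1,2),(0,3)): d=f[b]-f[a];print(np.degrees(np.arctan2(d[1],d[0])))
for q,(a,b) in((L,(1,0)),(L2,(1,0))):
    d=q[b]-q[a];print('ledge ang',np.degrees(np.arctan2(d[1],d[0])))
print('bowl',c2('side',[(98,255)],.125),c2('scene',[(412,240)],.125))
E
```

```text
[[ 0.7492  0.0913  0.085 ]
 [ 0.3064 -0.0241  0.085 ]
 [ 0.2103  0.3685  0.085 ]
 [ 0.6516  0.4759  0.085 ]] [0.3968 0.4576 0.4042 0.4541]
[[ 0.7552  0.0908  0.085 ]
 [ 0.3094 -0.0217  0.085 ]
 [ 0.6502  0.4751  0.085 ]] [0.3984 0.4598 0.6025]
mat [[ 0.706  -0.1898  0.003 ]
 [ 0.4756 -0.2445  0.003 ]] [[ 0.7114 -0.1868  0.003 ]
 [ 0.4807 -0.246   0.003 ]]
feet [[0.5739 0.108  0.097 ]
 [0.4884 0.0707 0.097 ]
 [0.4303 0.2089 0.097 ]
 [0.5148 0.2447 0.097 ]] [0.1489 0.0933 0.1499 0.0917] [0.5018 0.1581 0.097 ]
112.80447650156076
113.41170637747027
feet [[0.5752 0.1082 0.097 ]
 [0.4926 0.0725 0.097 ]
 [0.4332 0.2074 0.097 ]
 [0.5169 0.2427 0.097 ]] [0.1466 0.09   0.1473 0.0908] [0.5045 0.1577 0.097 ]
113.7656706083381
113.46899730474075
ledge ang 14.604078348793825
ledge ang 14.160204586344678
bowl [[0.6642 0.1859 0.125 ]] [[0.6575 0.1864 0.125 ]]
```

```bash
cat >> h.py <<'E'
from scipy.spatial.transform import Rotation as Rn
A=np.radians(14.4);EX=np.array([np.cos(A),np.sin(A),0]);EY=np.array([-np.sin(A),np.cos(A),0]);EZ=np.array([0,0,1.])
O=np.array([.530,.034,0])
def W(x,y,z): return O+x*EX+y*EY+z*EZ   # ledge frame -> world
def toL(p): d=np.asarray(p)-O; return np.array([d@EX,d@EY,d[2]])
def tool(elev):  # tool z in ledge y/z plane; elev 90=down; <90 pointing to -y; >90 pointing to +y ; tool y=+EX at down
    t=np.radians(elev); z=-EY*np.cos(t)-EZ*np.sin(t); y=EX; return np.c_[np.cross(y,z),y,z]
def row(p,R=None,s=None,frac=1):
    s=s or bot.read_state();R0=s['tcp_rot'];R=R0 if R is None else R
    d=R0.T@(np.asarray(p)-s['position'])/.2*frac;a=Rn.from_matrix(R0.T@R).as_rotvec()/(np.pi/2)*frac
    return np.round(np.r_[d,a],3).tolist()
E
python3 - <<'E'
from h import *
s=bot.read_state();p=s['position']
t=np.array([.4655,.2652,.30]);print(toL(t))
print(row([*p[:2],.30],s=s), row(t,tool(90),s), np.degrees(Rn.from_matrix(s['tcp_rot'].T@tool(90)).as_rotvec()))
for n,px,z in(('side',[(440*0+270,128)],.02),('side',[(263,345)],.1),('side',[(340,335)],.085)): print(n,cast(n,px,z),toL(cast(n,px,z)[0]))
E
```

```text
[-0.005  0.24   0.3  ]
[0.0, -0.0, -0.296, 0.0, 0.0, 0.0] [2.674, -3.27, -0.29, -0.001, -0.001, -0.865] [ -0.0667  -0.0768 -77.882 ]
side [[ 0.6242 -0.4538  0.02  ]] [-0.03   -0.4959  0.02  ]
side [[0.5578 0.4063 0.1   ]] [0.1195 0.3537 0.1   ]
side [[0.3749 0.3585 0.085 ]] [-0.0695  0.3529  0.085 ]
```

Call:
carry_out(targets=[[0.25,-0.3,-0.29,0,0,0],[0.5,-0.6,-0.29,0,0,0],[0.75,-0.92,-0.29,0,0,0],[0.75,-0.92,-0.29,0,0,0]], jaw=0.4)

```text
time_s: 0.65
position: [0.3309, -0.3265, 0.2991]
tcp_rot: [[0.895, 0.446, -0.0], [0.446, -0.895, 0.002], [0.001, -0.002, -1.0]]
force: [0.4, 0.7, -0.1]
opening: 0.714
```

Call:
carry_out(targets=[[0.25,-0.3,0,0,0,0],[0.5,-0.6,0,0,0,0],[0.75,-0.92,0,0,0,0],[0.75,-0.92,0,0,0,0]])

```text
time_s: 1.15
position: [0.3829, -0.0926, 0.2995]
tcp_rot: [[0.895, 0.446, 0.0], [0.446, -0.895, 0.002], [0.001, -0.002, -1.0]]
force: [0.7, -0.6, -0.7]
opening: 0.7
```

Call:
carry_out(targets=[[0.25,-0.3,0,0,0,-0.1],[0.5,-0.6,0,0,0,-0.2],[0.75,-0.92,0,0,0,-0.3],[0.75,-0.92,0,0,0,-0.4]])

```text
time_s: 1.65
position: [0.435, 0.1414, 0.3]
tcp_rot: [[0.456, 0.89, 0.0], [0.89, -0.456, 0.002], [0.002, -0.001, -1.0]]
force: [0.1, -0.4, -0.9]
opening: 0.7
```

```bash
python3 - <<'E'
from h import *
s=bot.read_state();print(s['time_s'],s['position'],s['joint_positions'],s['opening'])
print(row([.4655,.2652,.30],tool(90),s))
E
```

```text
1.65 [0.435  0.1414 0.3   ] [  3.8863  12.7732 100.7879   0.1224  66.4107  30.9732] 0.6997100242886164
[0.621, -0.147, 0.001, 0.0, -0.001, -0.462]
```

Call:
carry_out(targets=[[0.31,-0.07,0,0,0,-0.12],[0.621,-0.147,0,0,0,-0.24],[0.621,-0.147,0,0,0,-0.36],[0.621,-0.147,0,0,0,-0.462],[0.621,-0.147,0,0,0,-0.462]])

```text
time_s: 2.28
position: [0.4651, 0.2655, 0.2999]
tcp_rot: [[-0.248, 0.969, -0.001], [0.969, 0.248, 0.002], [0.002, -0.0, -1.0]]
force: [0.3, -0.5, 0.0]
opening: 0.701
```

```bash
python3 - <<'E'
from h import *
s=bot.read_state();print(s['time_s'],s['position'],s['joint_positions'],s['opening'],toL(s['position']))
cv2.imwrite('pics/c_w.png',bot.capture('wrist'));cv2.imwrite('pics/c_s.png',bot.capture('scene'))
# predict where hook falls
c=bot.camera_info('wrist')
print(row(W(-.005,.24,.108),tool(90),s))
# predicted plate inner end in wrist view
T=np.eye(4);T[:3,:3]=s['tcp_rot'];T[:3,3]=s['position'];V=np.linalg.inv(T@c['mount'])
for P in [(.467,.2407,.095),(.412,.217,.095),(.522,.2645,.095)]:
    q=c['camera_matrix']@(V@np.r_[P,1])[:3];print(q[:2]/q[2])
E
```

```text
2.275 [0.4651 0.2655 0.2999] [17.7045 19.4356 90.7703  0.104  69.796   3.3027] 0.7006912925647352 [-0.0053  0.2404  0.2999]
[-0.003, 0.001, 0.959, -0.0, -0.001, -0.0]
[273.7047 201.8461]
[217.5248 210.3513]
[330.7006 193.1311]
```

View pics/c_w.png

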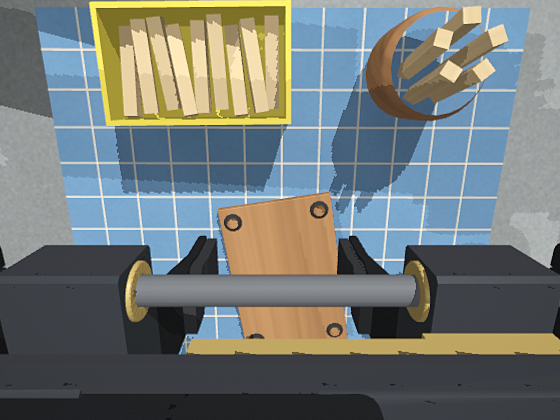

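View pics/c_s.png

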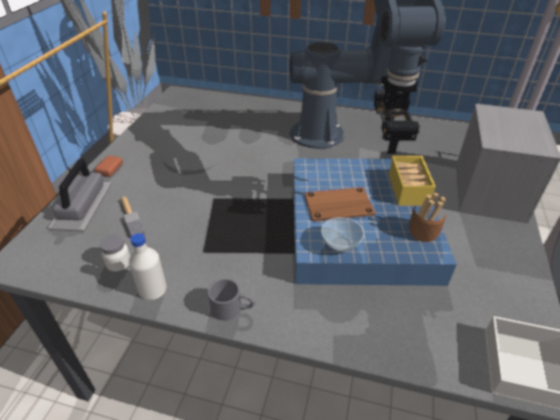

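Call:
carry_out(targets=[[0,0,0.3,0,0,0],[0,0,0.6,0,0,0],[0,0,0.8,0,0,0],[0,0,0.92,0,0,0],[0,0,0.962,0,0,0],[0,0,0.962,0,0,0]])

```text
time_s: 3.12
position: [0.4656, 0.2653, 0.1078]
tcp_rot: [[-0.245, 0.969, -0.0], [0.969, 0.245, 0.002], [0.002, 0.0, -1.0]]
force: [-0.3, 0.8, 0.7]
opening: 0.698
```

```bash
python3 - <<'E'
from h import *
s=bot.read_state();print(s['time_s'],s['position'],s['force'],toL(s['position']))
cv2.imwrite('pics/d_w.png',bot.capture('side'))
print(row(W(-.005,.12,.107),tool(90),s))
E
```

```text
3.125 [0.4656 0.2653 0.1078] [-0.3086  0.8215  0.7214] [-0.0049  0.2401  0.1078]
[-0.6, 0.001, 0.003, 0.0, -0.001, -0.002]
```

View pics/d_w.png

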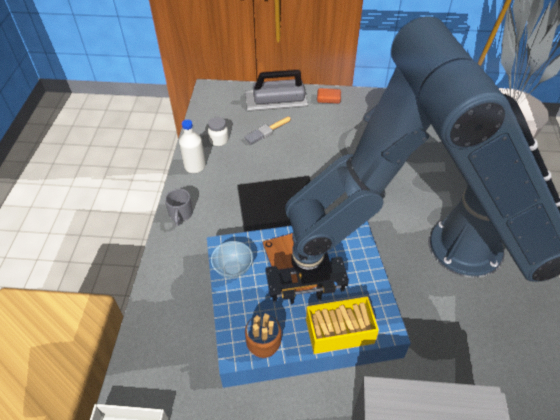

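Call:
carry_out(targets=[[-0.05,0,0,0,0,0],[-0.1,0,0,0,0,0],[-0.15,0,0,0,0,0],[-0.2,0,0,0,0,0],[-0.25,0,0,0,0,0],[-0.3,0,0,0,0,0],[-0.35,0,0,0,0,0],[-0.4,0,0,0,0,0],[-0.45,0,0,0,0,0],[-0.5,0,0,0,0,0],[-0.55,0,0,0,0,0],[-0.58,0,0,0,0,0],[-0.58,0,0,0,0,0]])

```text
time_s: 4.8
position: [0.4947, 0.1521, 0.108]
tcp_rot: [[-0.246, 0.969, 0.001], [0.969, 0.246, 0.001], [0.001, 0.002, -1.0]]
force: [-0.6, -0.2, 0.0]
opening: 0.706
```

```bash
python3 - <<'E'
from h import *
s=bot.read_state();print(s['time_s'],s['position'],s['force'],toL(s['position']),s['joint_positions'])
for n in('wrist','side','scene'):cv2.imwrite(f'pics/e_{n}.png',bot.capture(n))
a=cv2.imread('pics/e_scene.png')[150:290,190:460];cv2.imwrite('pics/e1.png',cv2.resize(a,None,fx=2.9,fy=2.9,interpolation=cv2.INTER_CUBIC))
E
```

```text
4.8 [0.4947 0.1521 0.108 ] [-0.6409 -0.1627  0.0191] [-0.0048  0.1231  0.108 ] [  4.6703  33.9249 104.1389   0.0875  41.856   -9.6237]
```

View pics/e1.png

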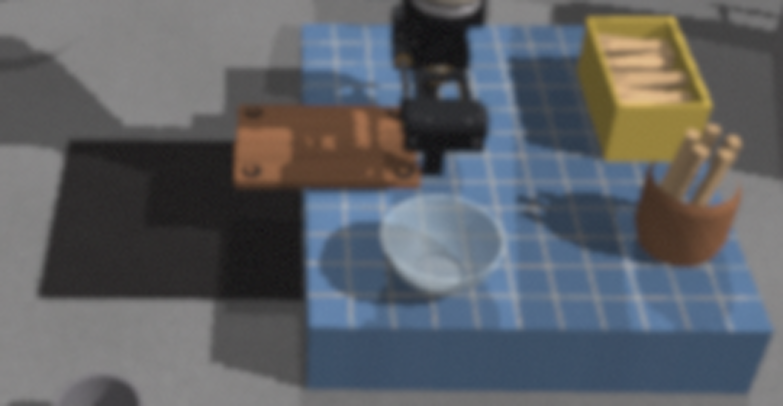

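View pics/e_wrist.png

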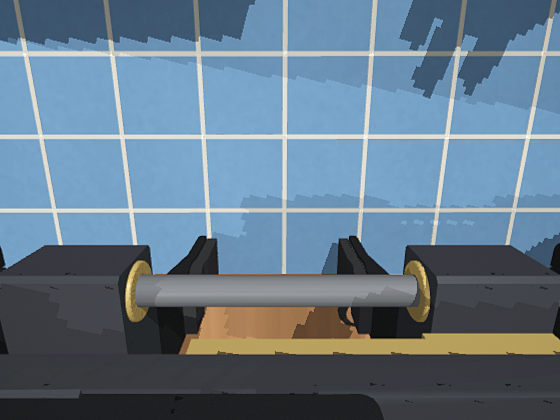

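Call:
carry_out(targets=[[-0.03,0,0,0,0,0],[-0.06,0,0,0,0,0],[-0.085,0,0,0,0,0],[-0.1,0,0,0,0,0],[-0.11,0,0,0,0,0],[-0.12,0,0,0,0,0],[-0.13,0,0,0,0,0],[-0.14,0,0,0,0,0],[-0.14,0,0,0,0,0],[-0.14,0,0,0,0,0]])

```text
time_s: 6.2
position: [0.5015, 0.1254, 0.108]
tcp_rot: [[-0.246, 0.969, 0.001], [0.969, 0.246, 0.001], [0.001, 0.002, -1.0]]
force: [0.2, 1.5, 0.5]
opening: 0.696
```

```bash
python3 - <<'E'
from h import *
s=bot.read_state();print(s['time_s'],s['position'],s['force'],toL(s['position']),s['joint_positions'])
for n in('scene',):cv2.imwrite(f'pics/f_{n}.png',bot.capture(n))
a=cv2.imread('pics/f_scene.png')[150:290,190:460];cv2.imwrite('pics/f1.png',cv2.resize(a,None,fx=2.9,fy=2.9,interpolation=cv2.INTER_CUBIC))
E
```

```text
6.2 [0.5015 0.1254 0.108 ] [0.1899 1.4724 0.4886] [-0.0049  0.0956  0.108 ] [  1.6006  33.8963 104.2294   0.0955  41.797  -12.7355]
```

View pics/f1.png

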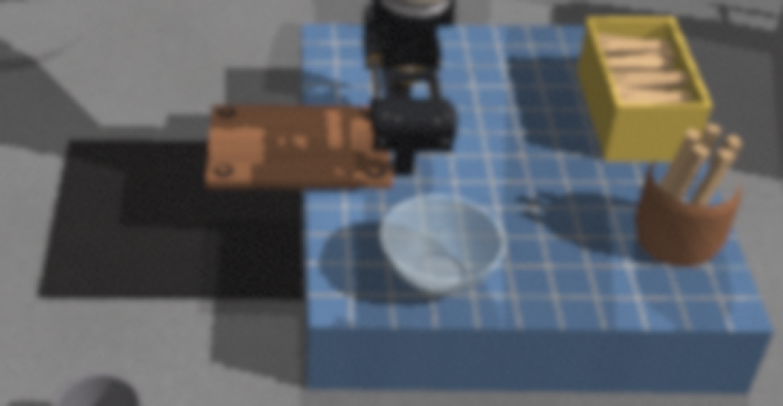

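Call:
carry_out(targets=[[-0.01,0,0,0,0,0],[-0.02,0,0,0,0,0],[-0.03,0,0,0,0,0],[-0.04,0,0,0,0,0],[-0.04,0,0,0,0,0],[-0.04,0,0,0,0,0],[-0.04,0,0,0,0,0]])

```text
time_s: 7.12
position: [0.5039, 0.1173, 0.108]
tcp_rot: [[-0.247, 0.969, 0.002], [0.969, 0.247, 0.001], [0.0, 0.002, -1.0]]
force: [-0.9, -0.8, -0.6]
opening: 0.703
```

```bash
python3 - <<'E'
from h import *
s=bot.read_state();print(s['time_s'],s['position'],s['force'],toL(s['position']),s['joint_positions'])
for n in('scene',):cv2.imwrite(f'pics/g_{n}.png',bot.capture(n))
a=cv2.imread('pics/g_scene.png')[150:290,190:460];cv2.imwrite('pics/g1.png',cv2.resize(a,None,fx=2.9,fy=2.9,interpolation=cv2.INTER_CUBIC))
E
```

```text
7.125 [0.5039 0.1173 0.108 ] [-0.9159 -0.7922 -0.5982] [-0.0046  0.0872  0.108 ] [  0.6954  33.9097 104.1976   0.043   41.7748 -13.6236]
```

View pics/g1.png

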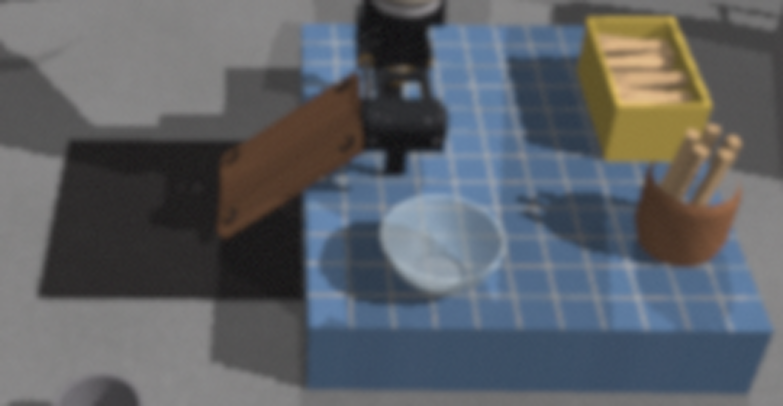

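Call:
carry_out(targets=[[0.1,0,0,0,0,0],[0.2,0,0,0,0,0],[0.35,0,0,0,0,0],[0.5,0,-0.2,0,0,0],[0.5,0,-0.5,0,0,0],[0.5,0,-0.8,0,0,0],[0.5,0,-0.9,0,0,0]])

```text
time_s: 8.05
position: [0.4807, 0.2145, 0.2922]
tcp_rot: [[-0.247, 0.969, 0.01], [0.969, 0.247, 0.002], [-0.001, 0.01, -1.0]]
force: [-0.6, 0.0, -0.9]
opening: 0.699
```

```bash
python3 - <<'E'
from h import *
s=bot.read_state();print(s['time_s'],s['position'],s['force'],toL(s['position']),s['joint_positions'])
for n in('scene','side'):cv2.imwrite(f'pics/h_{n}.png',bot.capture(n))
a=cv2.imread('pics/h_scene.png')[150:290,190:460];cv2.imwrite('pics/h1.png',cv2.resize(a,None,fx=2.9,fy=2.9,interpolation=cv2.INTER_CUBIC))
a=cv2.imread('pics/h_side.png')[165:345,195:415];cv2.imwrite('pics/h2.png',cv2.resize(a,None,fx=3,fy=3,interpolation=cv2.INTER_CUBIC))
E
```

```text
8.05 [0.4807 0.2145 0.2922] [-0.5748  0.0138 -0.8969] [-0.0029  0.1871  0.2922] [11.8876 18.9147 92.9529 -0.0193 67.5437 -2.4223]
```

View pics/h1.png

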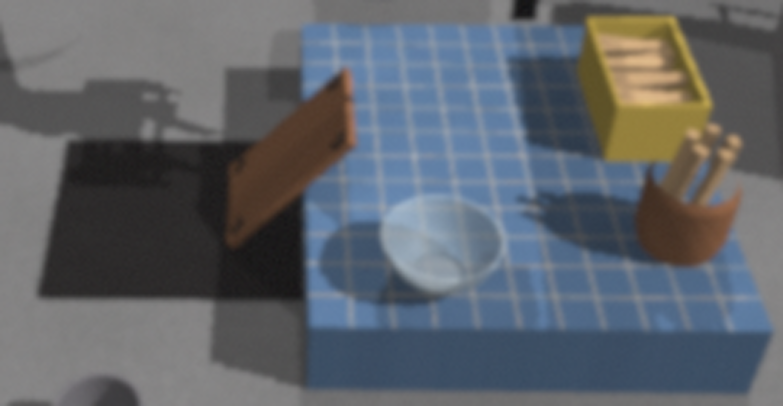

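View pics/h2.png

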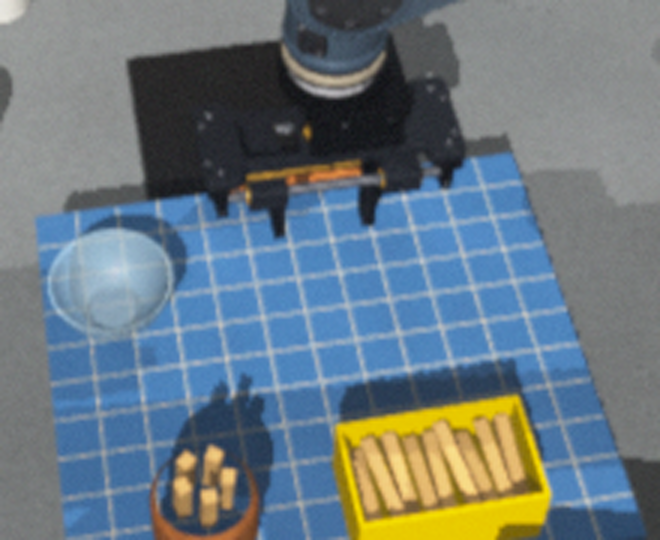

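```bash
python3 - <<'E'
from h import *
im=cv2.imread('pics/h_scene.png');hsv=cv2.cvtColor(im,cv2.COLOR_BGR2HSV);H,S,Vv=cv2.split(hsv)
box=np.zeros(H.shape,bool);box[165:245,255:325]=1
c=big((H<20)&(S>70)&box);print(quad(c).tolist())
def px(p): return (np.array(p)+.5)/2.9-.5+np.array((190,150))
print(px([(348,70),(354,147),(232,247),(228,172)]))
from scipy.optimize import least_squares
obs=px([(347,70),(354,147),(232,248),(228,172)])
def pts(q):
    xc,th,yaw=q;L=.082/np.sin(th)  # distance along steel face from low edge to ledge edge
    u=np.array([0,np.cos(th),np.sin(th)]);n=np.array([0,-np.sin(th),np.cos(th)])
    lo=np.array([0,-L*np.cos(th),.003]); P=[]
    for x,s in((-.06,.18),(.06,.18),(.06,0),(-.06,0)):
        v=lo+u*s+n*.010+np.array([x,0,0]);cz,sz=np.cos(yaw),np.sin(yaw)
        P.append(W(xc+cz*v[0]-sz*v[1],sz*v[0]+cz*v[1],v[2]))
    return np.array(P)
r=least_squares(lambda q:(proj('scene',pts(q))-obs).ravel(),[0,.9,0]);print(r.x,np.degrees(r.x[1:]),r.fun)
for p in pts(r.x):print(toL(p))
E
```

```text
[[309.0, 176.0], [311.0, 199.0], [269.0, 235.0], [269.0, 206.0]]
[[309.6724 173.8103]
 [311.7414 200.3621]
 [269.6724 234.8448]
 [268.2931 208.9828]]
[-0.0007  0.8681  0.0188] [49.7379  1.0756] [-1.2719 -0.4636 -0.986  -0.5189 -1.1477  1.0021  0.538   0.0213]
[-0.0614  0.0381  0.1468]
[0.0585 0.0404 0.1468]
[ 0.0607 -0.0759  0.0095]
[-0.0592 -0.0782  0.0095]
```

```bash
python3 - <<'E'
from h import *
from scipy.optimize import least_squares
D=[([-73.7105,30.2807,82.1563,0,67.6865,-10.2269],[.2789,-.5586,.2406]),([3.8863,12.7732,100.7879,.1224,66.4107,30.9732],[.435,.1414,.3]),
([17.7045,19.4356,90.7703,.104,69.796,3.3027],[.4651,.2655,.2999]),([4.6703,33.9249,104.1389,.0875,41.856,-9.6237],[.4947,.1521,.108]),([11.8876,18.9147,92.9529,-.0193,67.5437,-2.4223],[.4807,.2145,.2922]),([.6954,33.9097,104.1976,.043,41.7748,-13.6236],[.5039,.1173,.108])]
for q,p in D:
    q=np.radians(q);r=np.hypot(p[0],p[1]);az=np.arctan2(p[1],p[0]);print('lat',r*np.sin(az-q[0]),'fwd',r*np.cos(az-q[0]))
def f(v):
    a0,a2,a3,d4,h=v;o=[]
    for q,p in D:
        q=np.radians(q);r=np.hypot(p[0],p[1]);az=np.arctan2(p[1],p[0]);w=r*np.cos(az-q[0]);t=q[1]+q[2]
        o+=[a0+a2*np.sin(q[1])+d4*np.sin(t)+a3*np.cos(t)-w, h+a2*np.cos(q[1])+d4*np.cos(t)-a3*np.sin(t)-p[2]]
    return o
r=least_squares(f,[0,.4,0,.4,0]);print(r.x,r.fun)
g=lambda v:f([0,v[0],0,v[1],v[2]])
r=least_squares(g,[.4,.4,0]);print(r.x,r.fun)
s=bot.read_state();q=np.radians(s['joint_positions'])
R=Rn.from_euler('ZYZYZ',[q[0],q[1]+q[2],q[3],q[4],q[5]]).as_matrix();print(R.T@s['tcp_rot'])
E
```

```text
lat 0.11102186976110826 fwd 0.6144048457122937
lat 0.1115919740403252 fwd 0.44358335330553533
lat 0.11148470685134716 fwd 0.5238123902107216
lat 0.1113155834427196 fwd 0.5054417284740219
lat 0.11087919296141324 fwd 0.5145760823903748
lat 0.11117566650068149 fwd 0.5052865238437785
[ 0.0014  0.5845  0.1126  0.3916 -0.0105] [ 0.0007  0.0002  0.001  -0.0001  0.0007 -0.      0.0001  0.     -0.0023
 -0.     -0.0001 -0.    ]
[0.4623 0.3867 0.0023] [-0.0238  0.0133  0.0131 -0.0015 -0.0071  0.0047  0.011  -0.0098 -0.0058
  0.0033  0.0108 -0.01  ]Traceback (most recent call last):
  File "<stdin>", line 17, in <module>
  File "scipy/spatial/transform/_rotation.pyx", line 1413, in scipy.spatial.transform._rotation.Rotation.from_euler
ValueError: Expected axis specification to be a non-empty string of upto 3 characters, got ZYZYZ
```

```bash
cat >> h.py <<'E'
from scipy.optimize import least_squares
def FKR(q): 
    return (Rn.from_euler('ZY',[q[0],q[1]+q[2]])*Rn.from_euler('ZYZ',[q[3],q[4],q[5]])).as_matrix()
LAT,A2,A3,D4,HH=.1113,.5845,.1126,.3916,-.0105
def setC():
    s=bot.read_state();return FKR(np.radians(s['joint_positions'])).T@s['tcp_rot']
C=np.array([[0,1,0],[-1,0,0],[0,0,1.]])
def FK(q,d6=.3):
    R=FKR(q)@C;t=q[1]+q[2]
    w=A2*np.sin(q[1])+D4*np.sin(t)+A3*np.cos(t);z=HH+d6+A2*np.cos(q[1])+D4*np.cos(t)-A3*np.sin(t)
    c,s=np.cos(q[0]),np.sin(q[0]);return np.array([w*c-LAT*s,w*s+LAT*c,z])+d6*R[:,2],R
LO=np.radians([-176,-43,13,-82,0.1,-163]);HI=np.radians([176,126,139.9,262,151,163])
def IK(p,R,q0,d6=.3):
    def e(q):
        P,Q=FK(q,d6);return np.r_[(P-p)*5,Rn.from_matrix(Q.T@R).as_rotvec()]
    r=least_squares(e,np.clip(q0,LO+.01,HI-.01),bounds=(LO,HI));return r.x,r.cost
def jaws(elev,sgn): # jaw axis = plate normal, tool x = sgn*EX
    t=np.radians(elev); z=-EY*np.cos(t)-EZ*np.sin(t); x=sgn*EX; return np.c_[x,np.cross(z,x),z]
E
python3 - <<'E'
from h import *
C0=setC();print(C0)
s=bot.read_state();q=np.radians(s['joint_positions']);print(FK(q),s['position'])
for d6 in(.2,.3):
  for sgn in(1,-1):
    q0=q.copy(); q0[5]+=sgn*np.pi/2*-1
    print('d6',d6,sgn)
    for el,y,z in((50,.036,.136),(90,-.07,.18),(120,-.1,.16),(145,-.2,.1),(120,-.21,.04)):
        b=(None,9)
        for k in(0,90,-90,180):
            qq=q0.copy();qq[5]+=np.radians(k) if el==50 else 0
            r=IK(W(0,y,z),jaws(el,sgn),qq,d6)
            if r[1]<b[1]:b=r
            if el!=50:break
        q0=b[0];print(el,np.degrees(b[0]).round(1),b[1].round(5))
E
```

```text
[[ 0. -1. -0.]
 [ 1.  0.  0.]
 [-0. -0.  1.]]
(array([0.4798, 0.2146, 0.2908]), array([[ 0.247 , -0.969 ,  0.009 ],
       [-0.969 , -0.247 ,  0.0017],
       [ 0.0005, -0.0092, -1.    ]])) [0.4804 0.2144 0.2909]
d6 0.2 1
50 [  9.4  36.3 103.3 -54.7  51.7 -55.3] 0.0
90 [ -15.2   29.2   96.5   -0.    54.3 -119.6] 0.0
120 [ -26.1   36.4   90.8   23.2   74.6 -141.1] 0.0
145 [ -36.3   51.7   77.9   31.5   97.  -150.6] 0.0
120 [ -33.3   50.    83.6   20.9   70.7 -149. ] 0.0
d6 0.2 -1
50 [  9.4  36.3 103.3 -54.7  51.7 124.7] 0.0
90 [-15.2  29.2  96.5  -0.   54.3  60.4] 0.0
120 [-26.1  36.4  90.8  23.2  74.6  38.9] 0.0
145 [-36.3  51.7  77.9  31.5  97.   29.4] 0.0
120 [-33.3  50.   83.6  20.9  70.7  31. ] 0.0
d6 0.3 1
50 [ 16.4  39.3 102.2 -52.3  54.2 -50.2] 0.0
90 [ -15.2   29.2   96.5    0.    54.3 -119.6] 0.0
120 [ -29.6   39.2   87.2   21.7   76.5 -143.4] 0.0
145 [ -40.3   58.4   68.    28.9  101.3 -151.7] 0.0
120 [ -36.1   52.8   78.4   19.3   73.7 -150.1] 0.0
d6 0.3 -1
50 [ 16.4  39.3 102.2 -52.3  54.2 129.8] 0.0
90 [-15.2  29.2  96.5  -0.   54.3  60.4] 0.0
120 [-29.6  39.2  87.2  21.7  76.5  36.6] 0.0
145 [-40.3  58.4  68.   28.9 101.3  28.3] 0.0
120 [-36.1  52.8  78.4  19.3  73.7  29.9] 0.0
```

```bash
python3 - <<'E'
from h import *
s=bot.read_state();R1=jaws(90,1)
print(row(W(0,.13,.33),R1,s), row(W(0,.13,.33),jaws(70,1),s))
s2=dict(s);s2['position']=W(0,.13,.33);s2['tcp_rot']=R1
print(row(W(0,.0816,.1896),jaws(50,1),s2))
E
```

```text
[-0.285, 0.018, -0.195, 0.005, -0.004, 0.999] [-0.285, 0.018, -0.195, -0.17, -0.178, 0.987]
[-0.0, 0.242, 0.702, -0.444, -0.0, -0.0]
```

Call:
carry_out(targets=[[-0.1,0,-0.1,0,0,0.118],[-0.2,0.01,-0.195,0,0,0.236],[-0.285,0.018,-0.195,0,0,0.354],[-0.285,0.018,-0.195,0,0,0.472],[-0.285,0.018,-0.195,0,0,0.59],[-0.285,0.018,-0.195,0,0,0.708],[-0.285,0.018,-0.195,0,0,0.826],[-0.285,0.018,-0.195,0,0,0.944],[-0.285,0.018,-0.195,0,0,0.999],[-0.285,0.018,-0.195,0,0,0.999]], jaw=-0.2)

```text
time_s: 9.4
position: [0.4969, 0.1597, 0.3282]
tcp_rot: [[0.968, 0.249, 0.006], [0.249, -0.968, 0.001], [0.006, 0.0, -1.0]]
force: [-0.7, -0.3, -0.1]
opening: 0.404
```

```bash
python3 - <<'E'
from h import *
s=bot.read_state();print(s['time_s'],s['position'],toL(s['position']),s['joint_positions'],s['opening'])
print(row(W(0,.0816,.1896),jaws(50,1),s))
cv2.imwrite('pics/i_side.png',bot.capture('side')[165:345,195:415].repeat(3,0).repeat(3,1))
cv2.imwrite('pics/i_w.png',bot.capture('wrist'))
E
```

```text
9.4 [0.4969 0.1597 0.3282] [-0.0008  0.13    0.3282] [ 5.5182 16.4937 90.4635  0.0348 72.7122 81.067 ] 0.40393364353778377
[-0.0, 0.242, 0.693, -0.444, -0.004, -0.001]
```

View pics/i_w.png

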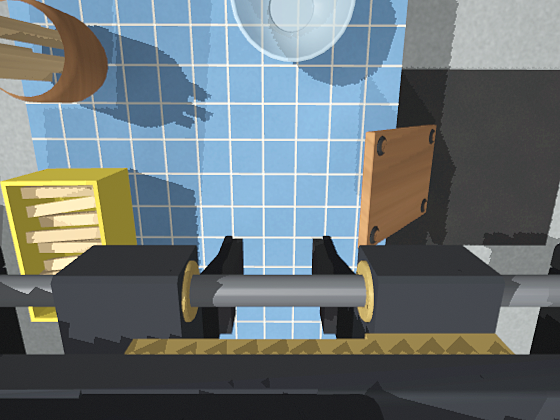

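View pics/i_side.png

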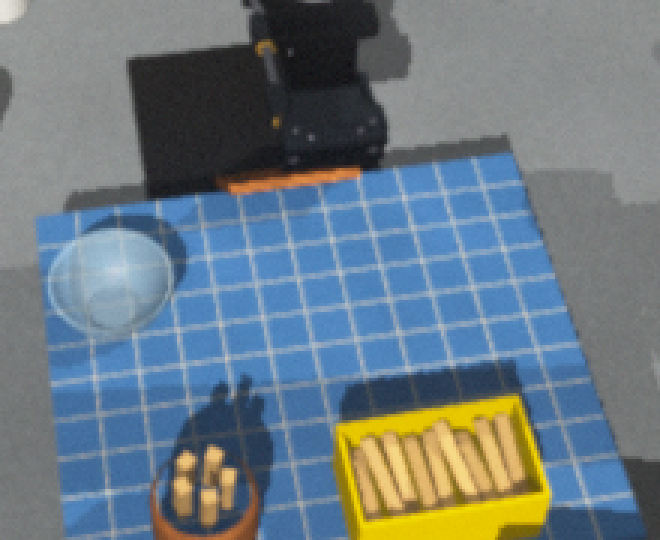

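```bash
python3 - <<'E'
from h import *
s=bot.read_state();c=bot.camera_info('wrist')
T=np.eye(4);T[:3,:3]=s['tcp_rot'];T[:3,3]=s['position'];V=np.linalg.inv(T@c['mount'])
def pw(P):
    q=(np.c_[P,np.ones(len(P))]@V.T)[:,:3]@c['camera_matrix'].T;return q[:,:2]/q[:,2:]
def pts(q):
    xc,th,yaw=q;L=.082/np.sin(th)
    u=np.array([0,np.cos(th),np.sin(th)]);n=np.array([0,-np.sin(th),np.cos(th)])
    lo=np.array([0,-L*np.cos(th),.003]); P=[]
    for x,t in((-.06,.18),(.06,.18),(.06,0),(-.06,0)):
        v=lo+u*t+n*.010+np.array([x,0,0]);cz,sz=np.cos(yaw),np.sin(yaw)
        P.append(W(xc+cz*v[0]-sz*v[1],sz*v[0]+cz*v[1],v[2]))
    return np.array(P)
print(pw(pts([-.0007,.8681,.0188])))
im=cv2.imread('pics/i_w.png')
cv2.imwrite('pics/i_w2.png',cv2.resize(im[110:260,340:460],None,fx=4,fy=4,interpolation=cv2.INTER_CUBIC))
E
```

```text
[[368.0971 243.3169]
 [374.9025 121.5257]
 [435.8856 115.1979]
 [426.9047 204.0945]]
```

View pics/i_w2.png

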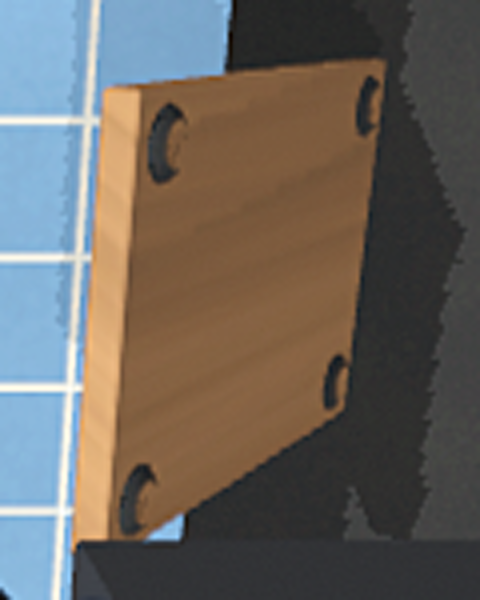

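Call:
carry_out(targets=[[0,0.05,0.1,-0.11,0,0],[-0.01,0.12,0.25,-0.22,0,0],[-0.02,0.18,0.4,-0.33,0,0],[-0.025,0.24,0.55,-0.444,0,0],[-0.025,0.242,0.65,-0.444,0,0],[-0.025,0.242,0.693,-0.444,0,0],[-0.025,0.242,0.693,-0.444,0,0]])

```text
time_s: 10.38
position: [0.5061, 0.1114, 0.1908]
tcp_rot: [[0.969, 0.186, 0.165], [0.248, -0.744, -0.62], [0.008, 0.642, -0.767]]
force: [-0.4, -0.4, 0.5]
opening: 0.397
```

```bash
python3 - <<'E'
from h import *
s=bot.read_state();print(s['time_s'],s['position'],toL(s['position']),s['joint_positions'],s['opening'])
print(row(W(-.005,.0366,.136),jaws(50,1),s))
q=np.radians(s['joint_positions']);
for d6 in(.15,.2,.25,.3):
    import h;h.C=-1*C.copy();h.C[2,2]=1;print(d6,FK(q,d6)[0])
for n in('scene','side'):
  a=bot.capture(n);a=a[150:290,190:460] if n=='scene' else a[165:345,195:415];cv2.imwrite(f'pics/j_{n}.png',cv2.resize(a,None,fx=2.9,fy=2.9,interpolation=cv2.INTER_CUBIC))
cv2.imwrite('pics/j_w.png',bot.capture('wrist'))
E
```

```text
10.375 [0.5061 0.1114 0.1908] [-0.0039  0.0809  0.1908] [ 20.3981  33.6849  99.9856 -46.9383  60.9576 125.2713] 0.3970373996451439
[-0.008, -0.006, 0.352, -0.001, -0.004, -0.003]
0.15 [0.4825 0.1959 0.159 ]
0.2 [0.4908 0.1649 0.1706]
0.25 [0.499  0.1339 0.1823]
0.3 [0.5073 0.1029 0.1939]
```

View pics/j_scene.png

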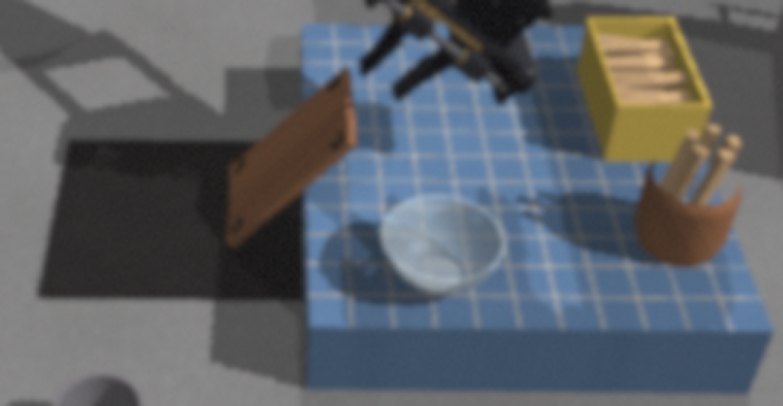

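View pics/j_w.png

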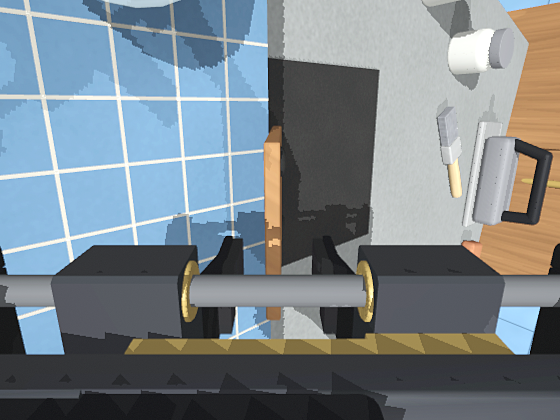

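Call:
carry_out(targets=[[0,-0.01,0.1,0,0,0],[0,-0.01,0.2,0,0,0],[0,-0.01,0.3,0,0,0],[0,-0.01,0.35,0,0,0],[0,-0.01,0.35,0,0,0]])

```text
time_s: 11.15
position: [0.5176, 0.069, 0.1365]
tcp_rot: [[0.969, 0.184, 0.166], [0.248, -0.744, -0.62], [0.01, 0.642, -0.767]]
force: [0.6, -0.2, 0.4]
opening: 0.405
```

```bash
python3 - <<'E'
from h import *
s=bot.read_state();print(s['time_s'],s['force'],toL(s['position']))
for n in('scene',):
  a=bot.capture(n);a=a[130:270,190:460];cv2.imwrite(f'pics/k_{n}.png',cv2.resize(a,None,fx=2.9,fy=2.9,interpolation=cv2.INTER_CUBIC))
cv2.imwrite('pics/k_w.png',bot.capture('wrist'))
E
```

```text
11.15 [ 0.5519 -0.2472  0.3844] [-0.0033  0.037   0.1365]
```

View pics/k_scene.png

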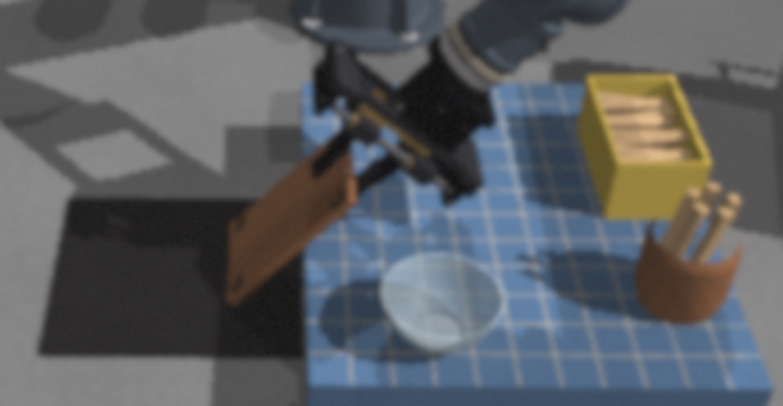

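View pics/k_w.png

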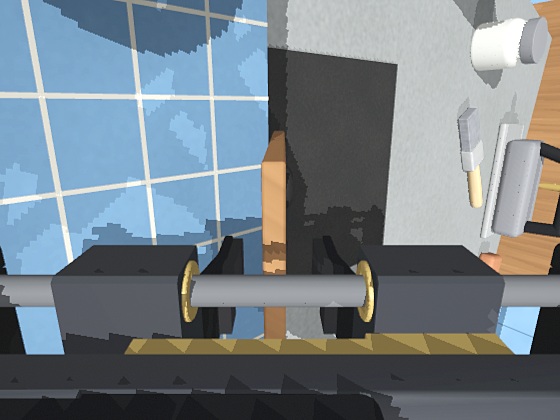

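Plate end sits between the fingers (plate at column ~272, fingers at 238/318). Close.

Call:
carry_out(targets=[[0,0,0,0,0,0],[0,0,0,0,0,0],[0,0,0,0,0,0],[0,0,0,0,0,0],[0,0,0,0,0,0],[0,0,0,0,0,0]], jaw=-1)

```text
time_s: 12.0
position: [0.5181, 0.0699, 0.1373]
tcp_rot: [[0.968, 0.184, 0.168], [0.249, -0.744, -0.62], [0.011, 0.642, -0.767]]
force: [-0.6, 2.3, 2.6]
opening: 0.116
```

```bash
python3 - <<'E'
from h import *
s=bot.read_state();print(s['time_s'],s['force'],toL(s['position']),s['opening']*87)
z=s['tcp_rot'][:,2];print(toL(s['position'])+0)
print(np.round(s['tcp_rot'].T@EZ,3),np.round(s['tcp_rot'].T@EY,3))
E
```

```text
12.0 [-0.5591  2.2863  2.5966] [-0.0026  0.0377  0.1373] 10.055282560978606
[-0.0026  0.0377  0.1373]
[ 0.011  0.642 -0.767] [ 0.    -0.767 -0.642]
```

```bash
sed -i 's/^C=np.array.*/C=np.array([[0,-1,0],[1,0,0],[0,0,1.]])/; s/d6=\.3/d6=.287/g' h.py; python3 - <<'E'
from h import *
s=bot.read_state();q=np.radians(s['joint_positions']);print(FK(q)[0]-s['position'])
X=-.003
for E,y,z in((50,.0,.25),(70,-.04,.29),(90,-.07,.32),(120,-.15,.24),(148,-.188,.12),(148,-.188,.0992),(135,-.21,.075),(135,-.3,.1)):
    q,c=IK(W(X,y,z),jaws(E,1),q);print(E,np.degrees(q).round(1),round(c,6))
print(row(W(X,.0,.25),jaws(50,1),s),row(W(X,-.04,.29),jaws(70,1),s),row(W(X,-.07,.32),jaws(90,1),s))
E
```

```text
[-0.001  -0.0003  0.0002]
50 [ 11.5  27.4  99.6 -47.3  60.9 114.1] 0.0
70 [ -2.4  20.   94.7 -22.   61.1  83.2] 0.0
90 [-15.4  19.2  87.7  -0.   73.1  60.2] 0.0
120 [-32.6  34.8  80.2  20.   88.   38.2] 0.0
148 [-39.9  56.7  70.3  30.6 103.4  28.7] 0.0
148 [-39.9  58.3  70.2  30.4 102.   27.8] 0.0
135 [-39.   55.4  72.6  24.9  90.6  28. ] 0.0
135 [-42.9  57.9  60.4  22.9 100.9  29. ] 0.0
[0.004, 0.506, -0.311, -0.001, -0.006, -0.004] [0.006, 0.788, -0.336, 0.222, -0.006, -0.003] [0.008, 1.0, -0.354, 0.444, -0.007, -0.002]
```

Call:
carry_out(targets=[[0,0.1,-0.06,0,0,0],[0,0.2,-0.12,0,0,0],[0,0.3,-0.18,0,0,0],[0,0.4,-0.25,0,0,0],[0.004,0.506,-0.311,0,0,0],[0.004,0.58,-0.32,0.055,0,0],[0.005,0.65,-0.325,0.11,0,0],[0.005,0.72,-0.33,0.165,0,0],[0.006,0.788,-0.336,0.222,0,0],[0.006,0.84,-0.34,0.275,0,0],[0.007,0.9,-0.345,0.33,0,0],[0.008,0.95,-0.35,0.39,0,0],[0.008,1.0,-0.354,0.444,0,0],[0.008,1.0,-0.354,0.444,0,0]])

```text
time_s: 13.75
position: [0.5446, -0.0364, 0.3192]
tcp_rot: [[0.969, 0.245, 0.01], [0.245, -0.969, 0.002], [0.01, 0.0, -1.0]]
force: [0.2, -0.2, -4.4]
opening: 0.115
```

```bash
python3 - <<'E'
from h import *
s=bot.read_state();print(s['time_s'],s['force'],toL(s['position']),s['opening']*87,s['joint_positions'])
X=-.003
for E,y,z in((105,-.12,.28),(120,-.15,.24),(134,-.175,.18),(148,-.188,.14),(148,-.188,.105)): print(row(W(X,y,z),jaws(E,1),s))
for n in('scene',):
  a=bot.capture(n);a=a[90:290,170:440];cv2.imwrite(f'pics/l_{n}.png',cv2.resize(a,None,fx=2.9,fy=2.9,interpolation=cv2.INTER_CUBIC))
E
```

```text
13.75 [ 0.1637 -0.1929 -4.4473] [-0.0034 -0.0718  0.3192] 9.965074490356068 [-15.7162  18.9448  88.228    0.2997  72.3028  59.9852]
[0.001, 0.241, 0.196, 0.167, -0.007, -0.001]
[-0.001, 0.391, 0.396, 0.334, -0.007, -0.0]
[-0.003, 0.516, 0.696, 0.489, -0.007, 0.001]
[-0.005, 0.581, 0.896, 0.645, -0.007, 0.001]
[-0.007, 0.58, 1.071, 0.645, -0.007, 0.001]
```

View pics/l_scene.png

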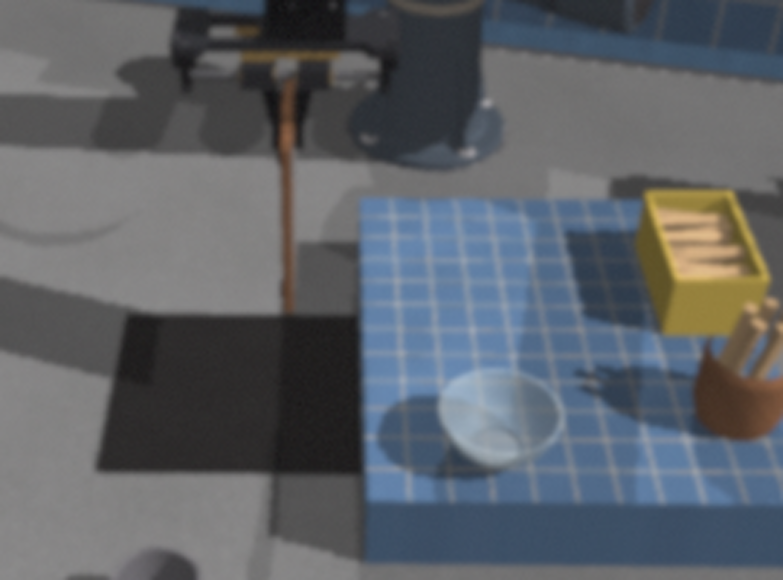

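Call:
carry_out(targets=[[0,0.08,0.06,0.055,0,0],[0,0.16,0.13,0.11,0,0],[0,0.24,0.196,0.167,0,0],[0,0.32,0.26,0.22,0,0],[0,0.36,0.33,0.28,0,0],[0,0.39,0.396,0.334,0,0],[0,0.43,0.5,0.385,0,0],[0,0.475,0.6,0.437,0,0],[0,0.515,0.7,0.489,0,0],[0,0.54,0.77,0.54,0,0],[0,0.56,0.84,0.59,0,0],[0,0.58,0.9,0.645,0,0],[0,0.58,0.9,0.645,0,0]])

```text
time_s: 15.42
position: [0.5734, -0.1468, 0.1351]
tcp_rot: [[0.969, 0.134, -0.208], [0.247, -0.512, 0.823], [0.004, -0.848, -0.53]]
force: [0.9, -1.0, -3.6]
opening: 0.112
```

```bash
python3 - <<'E'
from h import *
s=bot.read_state();print(s['time_s'],s['force'],toL(s['position']),s['opening']*87,s['joint_positions'])
X=-.003
for E,y,z in((148,-.188,.105),(148,-.188,.1)): print(row(W(X,y,z),jaws(E,1),s))
for n in('scene','side'):
  a=bot.capture(n);a=a[130:300,170:440] if n=='scene' else a[100:280,195:415];cv2.imwrite(f'pics/m_{n}.png',cv2.resize(a,None,fx=2.9,fy=2.9,interpolation=cv2.INTER_CUBIC))
E
```

```text
15.425 [ 0.9178 -0.9973 -3.5733] [-0.003  -0.1859  0.1351] 9.75634054143131 [-39.78    55.1413  71.0868  30.9563 103.9015  29.0093]
[-0.001, 0.133, 0.071, -0.0, -0.002, 0.002]
[-0.001, 0.154, 0.084, -0.0, -0.002, 0.002]
```

View pics/m_scene.png

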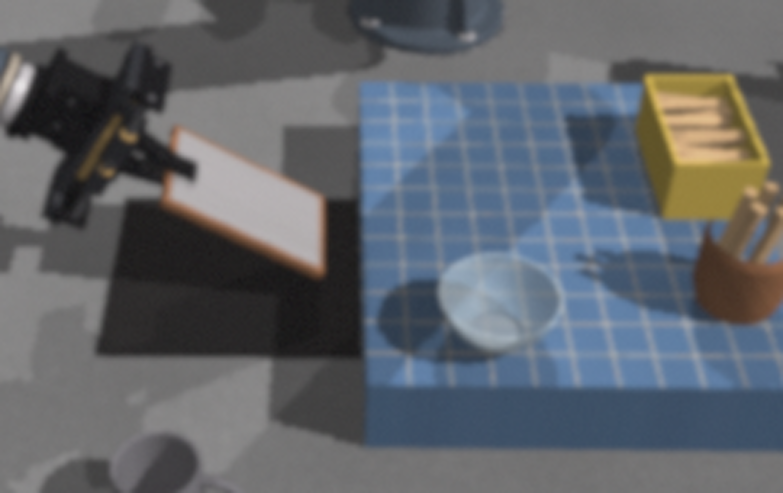

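View pics/m_side.png

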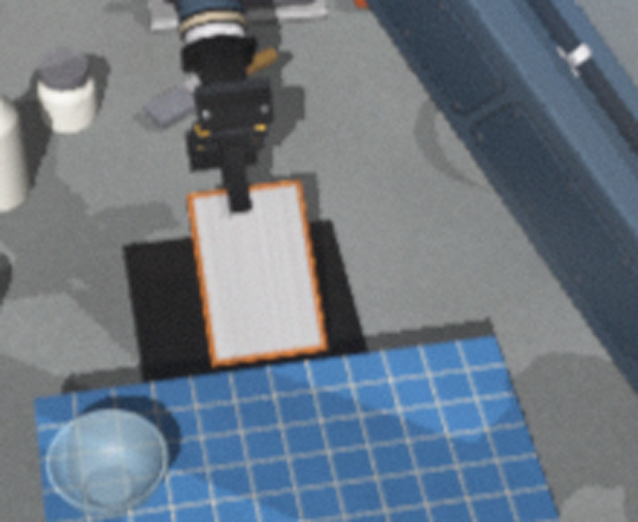

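Call:
carry_out(targets=[[0,0.03,0.015,0,0,0],[0,0.06,0.03,0,0,0],[0,0.09,0.045,0,0,0],[0,0.12,0.065,0,0,0],[0,0.133,0.071,0,0,0],[0,0.133,0.071,0,0,0]])

```text
time_s: 16.27
position: [0.5748, -0.1483, 0.1078]
tcp_rot: [[0.969, 0.138, -0.206], [0.248, -0.512, 0.823], [0.008, -0.848, -0.53]]
force: [-0.6, -0.2, -4.4]
opening: 0.116
```

```bash
python3 - <<'E'
from h import *
s=bot.read_state();print(s['time_s'],s['force'],s['moment'],toL(s['position']),s['opening']*87)
X=-.003
print(row(W(X,-.188,.1),jaws(148,1),s),row(W(X,-.188,.095),jaws(148,1),s))
for n in('scene',):
  a=bot.capture(n);a=a[130:300,170:440];cv2.imwrite(f'pics/n_{n}.png',cv2.resize(a,None,fx=2.9,fy=2.9,interpolation=cv2.INTER_CUBIC))
E
```

```text
16.275 [-0.5973 -0.2319 -4.4032] [-1.2857 -0.3932 -0.0114] [-0.002  -0.1877  0.1078] 10.051795195122661
[-0.005, 0.034, 0.02, 0.0, -0.003, 0.004] [-0.006, 0.055, 0.033, 0.0, -0.003, 0.004]
```

View pics/n_scene.png

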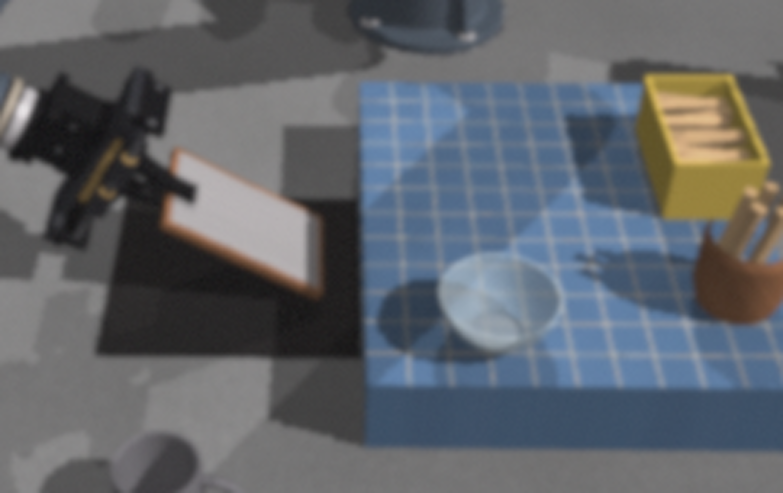

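Not touching yet (full weight still on the wrist). Lower a little more.

Call:
carry_out(targets=[[0,0.02,0.01,0,0,0],[0,0.035,0.02,0,0,0],[0,0.045,0.027,0,0,0],[0,0.045,0.027,0,0,0]])

```text
time_s: 16.82
position: [0.575, -0.1486, 0.0983]
tcp_rot: [[0.969, 0.138, -0.206], [0.248, -0.511, 0.823], [0.008, -0.849, -0.529]]
force: [0.5, -1.0, -0.3]
opening: 0.109
```

```bash
python3 - <<'E'
from h import *
s=bot.read_state();print(s['time_s'],s['force'],s['moment'],toL(s['position']),s['opening']*87)
X=-.003
print(row(W(X,-.188,.095),jaws(148,1),s),row(W(X,-.188,.09),jaws(148,1),s))
E
```

```text
16.825 [ 0.4607 -1.0259 -0.3009] [-0.5686 -0.1147  0.0093] [-0.0019 -0.188   0.0983] 9.485139179642069
[-0.006, 0.014, 0.009, -0.001, -0.003, 0.004] [-0.006, 0.035, 0.022, -0.001, -0.003, 0.004]
```

Call:
carry_out(targets=[[0,0,0,0,0,0],[0,0,0,0,0,0],[0,0,0,0,0,0]], jaw=-0.5)

```text
time_s: 17.2
position: [0.575, -0.1484, 0.0983]
tcp_rot: [[0.969, 0.138, -0.206], [0.248, -0.511, 0.823], [0.008, -0.849, -0.529]]
force: [-0.2, -0.4, -1.8]
opening: 0.24
```

Call:
carry_out(targets=[[0,0,0,0,0,0],[0,0,0,0,0,0],[0,0,0,0,0,0]], jaw=-0.1)

```text
time_s: 17.58
position: [0.5748, -0.1482, 0.0983]
tcp_rot: [[0.969, 0.137, -0.206], [0.248, -0.51, 0.824], [0.008, -0.849, -0.528]]
force: [-0.4, -0.5, -2.8]
opening: 0.429
```

```bash
python3 - <<'E'
from h import *
s=bot.read_state();print(s['time_s'],s['force'],s['moment'],toL(s['position']),s['opening']*87)
for n in('scene','side'):
  a=bot.capture(n);a=a[130:300,170:440] if n=='scene' else a[100:280,195:415];cv2.imwrite(f'pics/o_{n}.png',cv2.resize(a,None,fx=2.9,fy=2.9,interpolation=cv2.INTER_CUBIC))
E
```

```text
17.575 [-0.3865 -0.4861 -2.8384] [-0.7102 -0.1642 -0.0609] [-0.0019 -0.1877  0.0983] 37.3522969991269
```

View pics/o_scene.png

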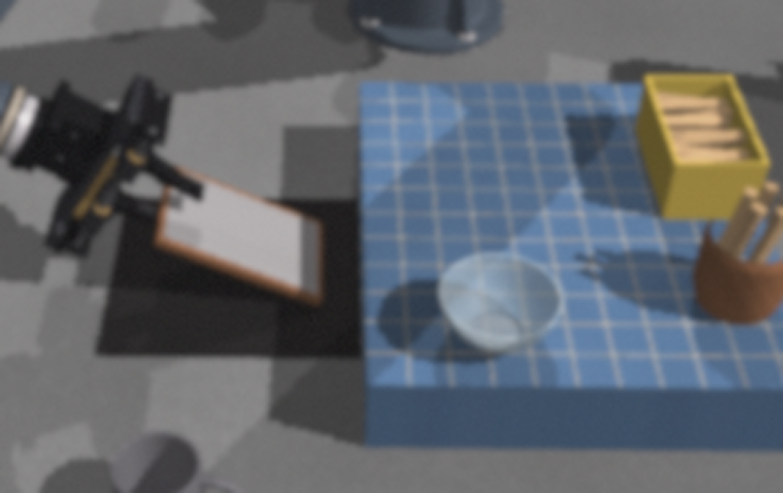

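View pics/o_side.png

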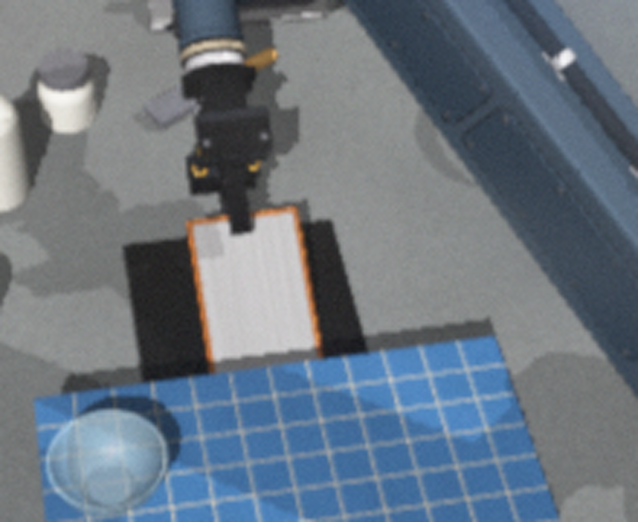

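Call:
carry_out(targets=[[0,0,0,0,0,0],[0,0,0,0,0,0],[0,0,0,0,0,0]], jaw=0.3)

```text
time_s: 18.05
position: [0.5748, -0.1483, 0.0982]
tcp_rot: [[0.969, 0.137, -0.206], [0.248, -0.51, 0.823], [0.008, -0.849, -0.528]]
force: [-0.4, -0.5, -2.3]
opening: 0.635
```

Call:
carry_out(targets=[[0,0,0,0,0,0],[0,0,0,0,0,0],[0,0,0,0,0,0]], jaw=0.7)

```text
time_s: 18.42
position: [0.5748, -0.1483, 0.0983]
tcp_rot: [[0.969, 0.137, -0.206], [0.248, -0.51, 0.824], [0.008, -0.849, -0.528]]
force: [0.0, 0.9, -2.3]
opening: 0.833
```

```bash
python3 - <<'E'
from h import *
s=bot.read_state();print(s['time_s'],s['force'],s['moment'],toL(s['position']),s['opening']*87)
R=s['tcp_rot'];z=R[:,2];up=-R[:,1]
g=s['opening']*.087/2
for k in(g,g+.015): print('lower tip',toL(s['position']+.019*z-up*k))
for n in('scene','side'):
  a=bot.capture(n);a=a[130:300,170:440] if n=='scene' else a[100:280,195:415];cv2.imwrite(f'pics/p_{n}.png',cv2.resize(a,None,fx=2.9,fy=2.9,interpolation=cv2.INTER_CUBIC))
E
```

```text
18.425 [ 0.0082  0.888  -2.2595] [-0.6709 -0.1467 -0.0114] [-0.0019 -0.1877  0.0983] 72.50041823718304
lower tip [-0.0016 -0.1907  0.0575]
lower tip [-0.0015 -0.1986  0.0447]
```

View pics/p_scene.png

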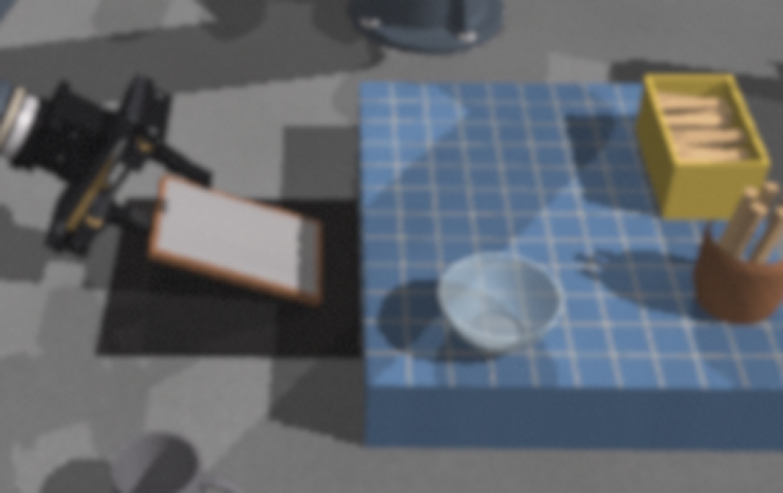

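View pics/p_side.png

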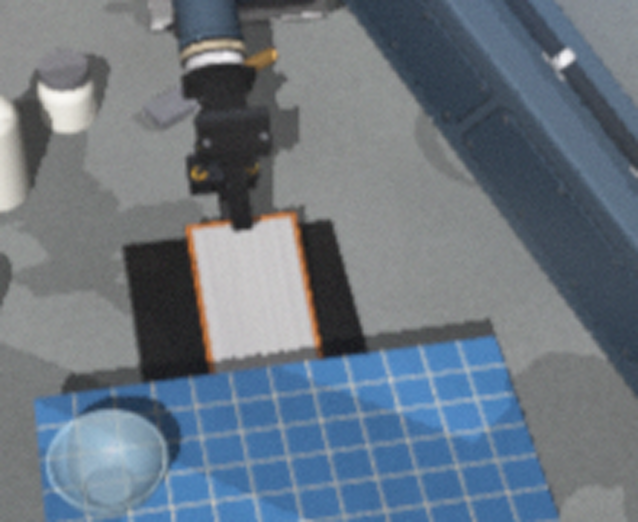

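```bash
python3 - <<'E'
from h import *
s=bot.read_state();X=toL(s['position'])[0];g=s['opening']*.087/2
def tipto(phi,y,z):
    R=jaws(180-phi,1);return row(W(X,y,z)-.019*R[:,2]-R[:,1]*g,R,s)
for i,f in enumerate(np.linspace(0,1,7)):
    print(tipto(32+10*f,-.1907-.017*f,.0575-.0395*f))
print(tipto(42,-.24,.02))
E
```

```text
[0.0, -0.002, 0.0, -0.001, -0.003, 0.004]
[-0.0, 0.03, 0.011, -0.02, -0.003, 0.004]
[-0.001, 0.063, 0.022, -0.038, -0.003, 0.004]
[-0.001, 0.096, 0.033, -0.057, -0.003, 0.004]
[-0.001, 0.13, 0.043, -0.075, -0.003, 0.004]
[-0.001, 0.163, 0.054, -0.094, -0.003, 0.004]
[-0.002, 0.197, 0.066, -0.112, -0.003, 0.004]
[-0.001, 0.273, -0.077, -0.112, -0.003, 0.004]
```

Call:
carry_out(targets=[[0,0.015,0.005,-0.01,0,0],[0,0.03,0.011,-0.02,0,0],[0,0.047,0.016,-0.029,0,0],[0,0.063,0.022,-0.038,0,0],[0,0.08,0.027,-0.048,0,0],[0,0.096,0.033,-0.057,0,0],[0,0.113,0.038,-0.066,0,0],[0,0.13,0.043,-0.075,0,0],[0,0.147,0.049,-0.085,0,0],[0,0.163,0.054,-0.094,0,0],[0,0.163,0.054,-0.094,0,0]])

```text
time_s: 19.9
position: [0.5771, -0.1561, 0.0648]
tcp_rot: [[0.969, 0.167, -0.184], [0.248, -0.626, 0.739], [0.008, -0.762, -0.648]]
force: [0.3, -0.4, -1.2]
opening: 0.85
```

```bash
python3 - <<'E'
from h import *
s=bot.read_state();print(s['time_s'],s['force'],toL(s['position']),s['opening']*87)
R=s['tcp_rot'];z=R[:,2];up=-R[:,1]
g=s['opening']*.087/2
for k in(g,g+.015): print('lower tip',toL(s['position']+.019*z-up*k))
X=toL(s['position'])[0]
def tipto(phi,y,z):
    R=jaws(180-phi,1);return row(W(X,y,z)-.019*R[:,2]-R[:,1]*g,R,s)
print(tipto(42,-.208,.018),tipto(42,-.245,.02),tipto(42,-.28,.04))
for n in('scene',):
  a=bot.capture(n);a=a[130:300,170:440] if n=='scene' else a[100:280,195:415];cv2.imwrite(f'pics/q_{n}.png',cv2.resize(a,None,fx=2.9,fy=2.9,interpolation=cv2.INTER_CUBIC))
E
```

```text
19.9 [ 0.2767 -0.421  -1.2333] [-0.0016 -0.1958  0.0648] 73.92209323517629
lower tip [-0.0013 -0.2053  0.0244]
lower tip [-0.0012 -0.215   0.0129]
[-0.0, 0.03, 0.016, -0.018, -0.004, 0.003] [-0.0, 0.143, -0.132, -0.018, -0.004, 0.003] [0.001, 0.18, -0.33, -0.018, -0.004, 0.003]
```

View pics/q_scene.png

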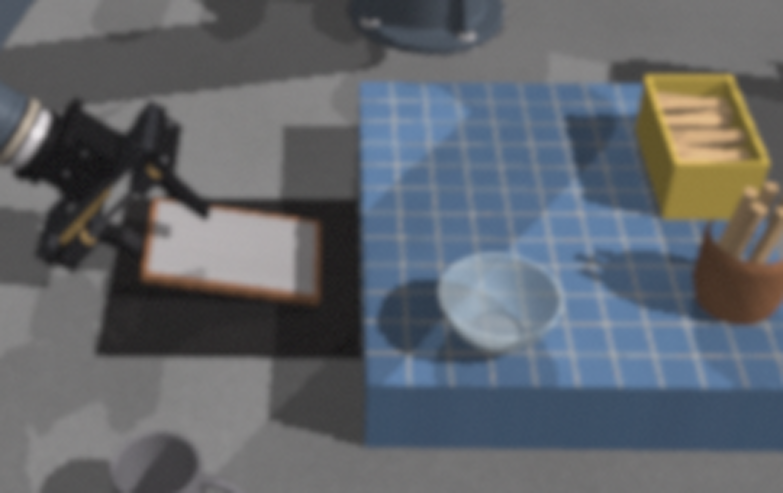

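Nearly flat, still carried by the lower finger. Down the last bit, then draw the finger out.

Call:
carry_out(targets=[[0,0.012,0.006,-0.006,0,0],[0,0.024,0.012,-0.012,0,0],[0,0.03,0.016,-0.018,0,0],[0,0.03,0.016,-0.018,0,0],[0,0.055,-0.015,-0.018,0,0],[0,0.08,-0.05,-0.018,0,0],[0,0.11,-0.09,-0.018,0,0],[0,0.143,-0.132,-0.018,0,0],[0,0.16,-0.22,-0.018,0,0],[0,0.18,-0.33,-0.018,0,0],[0,0.18,-0.33,-0.018,0,0]])

```text
time_s: 21.32
position: [0.5963, -0.23, 0.0814]
tcp_rot: [[0.969, 0.173, -0.175], [0.246, -0.649, 0.72], [0.011, -0.741, -0.672]]
force: [0.2, -0.0, -0.4]
opening: 0.85
```

```bash
python3 - <<'E'
from h import *
s=bot.read_state();print(s['time_s'],s['force'],toL(s['position']),s['opening']*87)
for n in('scene','side'):
  b=bot.capture(n);cv2.imwrite(f'pics/r_{n}_full.png',b);a=b[130:300,170:440] if n=='scene' else b[100:280,195:415];cv2.imwrite(f'pics/r_{n}.png',cv2.resize(a,None,fx=2.9,fy=2.9,interpolation=cv2.INTER_CUBIC))
E
```

```text
21.325 [ 0.1981 -0.0437 -0.4484] [-0.0014 -0.2722  0.0814] 73.93786379716683
```

View pics/r_scene.png

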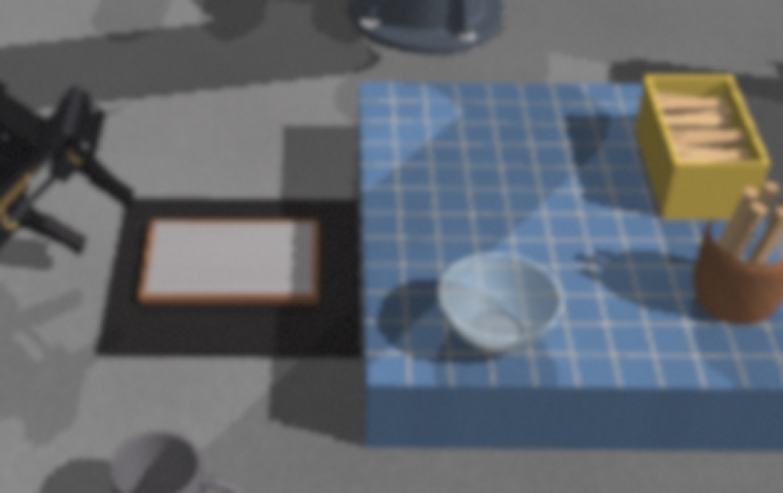

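View pics/r_side.png

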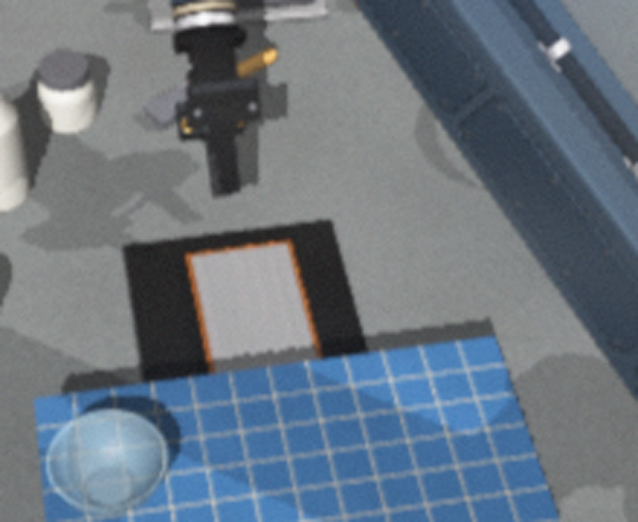

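Call:
carry_out(targets=[[0,-0.1,-0.1,0,0,0],[0,-0.25,-0.25,0,0,0],[0,-0.5,-0.5,0,0,0],[0,-0.7,-0.7,0,0,0],[0,-0.7,-0.7,0,0,0],[0,-0.7,-0.7,0,0,0]])

```text
time_s: 22.18
position: [0.5959, -0.2374, 0.2795]
tcp_rot: [[0.969, 0.173, -0.179], [0.248, -0.647, 0.721], [0.009, -0.742, -0.67]]
force: [0.0, 0.1, -0.9]
opening: 0.85
```

```bash
python3 - <<'E'
from h import *
p=(np.array([(150,219),(319,221),(317,302),(139,300)])+.5)/2.9-.5+np.array((170,130))
q=cast('scene',p,.015);L=np.array([toL(a) for a in q]);print(L,L.mean(0)+[0,.131,0])
s=bot.read_state();print(s['time_s'],s['force'],toL(s['position']))
b=bot.capture('scene');cv2.imwrite('pics/s.png',b)
a0=cv2.imread('pics/a_scene.png').astype(int);d=np.abs(b.astype(int)-a0).sum(2)
im=np.vstack([a0[150:290,80:460],b[150:290,80:460]]).astype(np.uint8);cv2.imwrite('pics/s2.png',cv2.resize(im,None,fx=2,fy=2))
E
```

```text
[[-0.0696 -0.227   0.015 ]
 [-0.0681 -0.0444  0.015 ]
 [ 0.0562 -0.0455  0.015 ]
 [ 0.055  -0.2245  0.015 ]] [-0.0066 -0.0044  0.015 ]
22.175 [ 0.0453  0.1473 -0.8731] [-0.0036 -0.2793  0.2795]
```

View pics/s2.png

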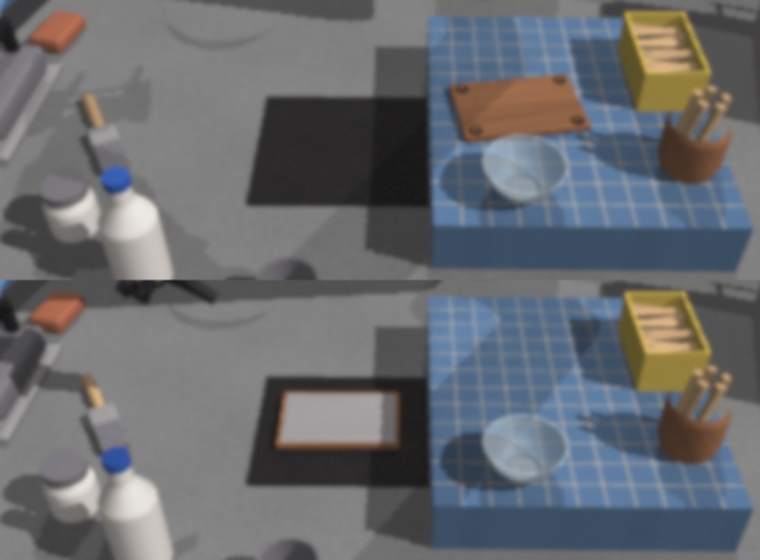

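The rest lies flat and steel face up, centred to within about 7 mm of the mat's middle (x −7, y −4 mm). The other things are where they were before, and the arm is clear.

```bash
python3 -c "
from rig import bot
print(bot.hand_in())"
```

```text
the job is handed in; nothing more can be done
None
```

The iron rest now lies steel face up on the mat. By my last camera check it is flat, about 7 mm along the ledge and 4 mm across it from the mat's centre, and within about 1° of square to the ledge's edge.

**How it was done:** I pulled the rest out from behind its inner end until it tipped and leaned on the ledge's edge. Then I gripped its upper end, lifted it and swung it over. With the lower end touching the mat, I opened the jaws so the other end rode down on the lower finger. That finger carried it almost flat, and I drew it out for a last drop I put at about 1 cm.

**Last checks:**
- **Other things:** by eye, the basket, jar, bowl and brush are where they were in the first picture.
- **Arm:** it was about 0.28 m up and touching nothing when I handed in, at about 22 s.

**What I did not measure:**
- **Tilt and standing on the feet:** I judged these from the pictures only.
- **Speed:** I had no reading of the rest's speed as it tipped off the ledge.

**One disagreement:** while the rest was leaning, the scene and wrist cameras differed by about 10 mm on its position along the ledge. I gripped between the two values, and the final position is well inside the tolerance.

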